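# Lay three sediment core sleeves in the sampling tray, ports up

## Robot

A 6-joint arm with a two-finger parallel gripper is mounted at the origin on a cart in front of the work surface, level with it; the furniture and walls round the work are solid. World frame = base frame: x ahead of the robot, y to its left, z up, the work surface at z = 0. Lengths are in m, angles in degrees, forces in N, time in s.
With the tool pointing down it reaches from about 0.275 to 0.975 m from the base axis. Payload 8.4 kg.
Tool frame: the origin (TCP) lies at the very end of the fingers, on their centre line; the grasp point (between the pads) lies 19 mm behind it (bot.grip_depth is the z of the grasp point in the tool frame, in m); z points along the fingers, y is the line along which they close (so a half turn about z gives the same grasp; the last joint's range is limited). The gripper opens to 92 mm and grips with 3 to 60 N. Pads are 20 mm wide; open, the fingers measure 128 mm over their backs; the gripper's body (75 mm by 189 mm) begins 69 mm behind the grasp point.
Start: joints at [65.638, 20.225, 93.587, -0, 66.188, -0.138], TCP at [0.256, 0.57, 0.182] pointing down, gripper open.
Joint ranges: [-150.9, 150.9], [-52.94, 120.26], [3.33, 152.33], [-74.26, 254.26], [0, 154.13], [-172.89, 172.89]. Speed limits (degrees/s): [127.2, 127.2, 159.86, 180, 180, 180].

## Interface

Orientations are given as [roll, pitch, yaw] about the fixed x, y, z axes, in that order (R = Rz(yaw) Ry(pitch) Rx(roll)).
In Python, from bench import bot gives the robot as it stands.
- The arm moves only by the tool apply_moves, never from a script. Its argument "commands" is a list of rows, each a list of 7 numbers: the turn, a rotation vector about the tool's x, y, z in rad, then the shift along the tool's x, y, z in m, then the opening, from 0 (shut) to 1 (fully open). A call has 1 to 12 rows; each row is the pose to reach, as a shift and turn from the pose commanded when the call began, along the tool's axes at that moment; what a row does not reach only later rows make up. A row lasts 1/10 s, in which the tool goes at most 50 mm and 8.59 degrees, less where a joint would pass 70% of its speed; a pose out of reach is approached as far as the arm can. A call with a gripper value outside its range is refused whole. The fingers move at their own pace and stop on an object; "squeeze" is the grip in N (left out, the last holds). Time passes only in rows, so rows that repeat a pose let the fingers close. It gives the time, the measured TCP pose, the force, the opening and the grip force at its end, in the units of the state.
- bot.get_state(): the state, without advancing time (a new reading comes with each control period).
- bot.get_image(name): name is "scene" or "side" or "wrist"; returns a dict with "pixels" (384x512x3 uint8, red, green, blue), "K" (3x3 intrinsics, pixels), "R" (3x3) and "t" (3): a world point X has camera coordinates R X + t. Camera axes: x right, y down, z forward; pixel columns grow to the right and rows downward; lengths in m; the calibration is good to about 2 mm. A picture is of the moment at which its call begins. There is no depth.
- bot.finish_job(): hands the job in; it is judged then, once.
The state is a dict: "time_s": time; "joint_pos": joint angles; "qd": joint speeds; "tau": joint torques, N m; "tool_pos": TCP position; "orientation": TCP orientation; "force": force on the tool from outside, world axes, zero at the start; "wrist_torque": the same for the moment, N m; "width": finger opening in m; "gripper_force": force on a finger pad.
Only numpy, scipy, OpenCV 4.12 (cv2) and the standard library are available. Lean on these libraries where they do the work, as an engineer would, in place of code of your own. Each camera call takes 0.05 s, during which the arm holds its last target. There are 200 camera calls.

## Task

Lay the three core sleeves side by side in the sampling tray, one to a lane and resting down in its saddles, all the same way round with the spigots in the slots of the tray's end wall and the row of sampling ports facing straight up; two are on the sloping drain rack, and the one on the worktop has rolled over and must be turned so that its ports come up. Set them down gently, let go of them, and leave the glassware and the wash bottle standing where they are.

Things in the scene. Friction and masses are not known exactly. Their poses are not given: they have to be found in the camera images.
- sleeve_a: core sleeve: clear tube 36 mm thick with a brown core in it, black caps 40 mm thick and 16 mm long on both ends, 130 mm over the caps; a 14 mm spigot sticks 18 mm out of the cap at its top end. Four white ports in a row along one side. Origin mid-length on the axis; x to the spigot end, z out through the ports. Starts in a lane of the rack, spigot end uphill, ports square off the slope. 0.2 kg
- sleeve_b: core sleeve just like sleeve_a, same size and axes; starts in the other lane of the rack. The ports on a sleeve are 11 mm across, stand 1.5 mm proud of the tube, and lie 17 and 40 mm either side of the middle
- sleeve_c: core sleeve just like sleeve_a, same size and axes; starts on the worktop between rack and tray, lying in any direction, rolled round so that its ports face about 65 degrees away from straight up
- sleeve_a_top (a point): centre of the end face of the spigot-end cap of sleeve_a, at the root of the spigot, 65 mm from the sleeve's origin along its x
- sleeve_b_top (a point): centre of the end face of the spigot-end cap of sleeve_b, at the root of the spigot, 65 mm from the sleeve's origin along its x
- sleeve_c_top (a point): centre of the end face of the spigot-end cap of sleeve_c, at the root of the spigot, 65 mm from the sleeve's origin along its x
- tray: white sampling tray, fixed, 184 x 246 mm, floor 4 mm thick, three lanes 70 mm apart along its x, with two V-notched cross rails as saddles. Across the lanes stand two walls, inner faces 71 mm from the middle: the -x one plain, 30 mm high; the +x one 44 mm high with a 26 mm wide U slot (bottom at 19 mm) per lane for the spigot. Side rims 14 mm high. Origin under its middle at worktop height; z up
- lane_1 (a point): centre of the tray's +y lane, at the height of a seated sleeve's axis (34 mm above the worktop); x along the lane to the slotted wall, z up. The V-notched grey rails are 12 mm wide, centred 32 mm either side of this point, 25 mm high
- lane_2 (a point): centre of the tray's middle lane, as lane_1
- lane_3 (a point): centre of the tray's -y lane, as lane_1
- rack: aluminium drain rack on rod legs, fixed, 150 mm wide, 140 mm deep: a plate rising at 30 degrees along its +x with two lanes (35 mm either side of the middle) of V saddles like the tray's, which hold a sleeve's axis 30 mm off the plate; a 28 mm high foot bar holds the lower caps. Sleeves on it reach up to 140 mm. Origin on the worktop under its middle; x uphill, z up
- measuring_cylinder: glass measuring cylinder standing on the worktop, foot 67 mm across, 197 mm tall; origin at the centre of its underside. A bystander.
- lab_beaker: glass beaker, 84 mm across, 89 mm tall; origin at the centre of its underside. A bystander.
- squeeze_bottle: wash bottle with a bent spout, 62 x 89 mm, 196 mm tall; origin at the centre of its underside. A bystander.
There are look-alikes about, which are no part of the job. What is shaped like the sleeve_c but purple, red or turquoise is not meant.

How it is judged (in metres and radians):
At the end, for the whole second after the job is handed in: Each of the three sleeves rests in a lane of the tray (its middle within 10 mm of the lane's centre point, its spigot-end face 55 to 75 mm along the lane towards the slotted wall, within 8 mm sideways and 6 mm in height), its ports within 15 degrees of straight up, at rest and touched by no finger (((distance between sleeve_a and lane_1 below 0.01 m and x of sleeve_a_top in the frame of lane_1 between 0.055 and 0.075 m and y of sleeve_a_top in the frame of lane_1 between -0.008 and 0.008 m and z of sleeve_a_top in the frame of lane_1 between -0.006 and 0.006 m) or (distance between sleeve_a and lane_2 below 0.01 m and x of sleeve_a_top in the frame of lane_2 between 0.055 and 0.075 m and y of sleeve_a_top in the frame of lane_2 between -0.008 and 0.008 m and z of sleeve_a_top in the frame of lane_2 between -0.006 and 0.006 m) or (distance between sleeve_a and lane_3 below 0.01 m and x of sleeve_a_top in the frame of lane_3 between 0.055 and 0.075 m and y of sleeve_a_top in the frame of lane_3 between -0.008 and 0.008 m and z of sleeve_a_top in the frame of lane_3 between -0.006 and 0.006 m)) and angle between each of sleeve_a, sleeve_b, sleeve_c's own z axis and vertical below 0.26 rad and linear speed of each of sleeve_a, sleeve_b, sleeve_c below 0.02 m/s and contact force between each of sleeve_a, sleeve_b, sleeve_c and the fingers below 0.1 N and ((distance between sleeve_b and lane_1 below 0.01 m and x of sleeve_b_top in the frame of lane_1 between 0.055 and 0.075 m and y of sleeve_b_top in the frame of lane_1 between -0.008 and 0.008 m and z of sleeve_b_top in the frame of lane_1 between -0.006 and 0.006 m) or (distance between sleeve_b and lane_2 below 0.01 m and x of sleeve_b_top in the frame of lane_2 between 0.055 and 0.075 m and y of sleeve_b_top in the frame of lane_2 between -0.008 and 0.008 m and z of sleeve_b_top in the frame of lane_2 between -0.006 and 0.006 m) or (distance between sleeve_b and lane_3 below 0.01 m and x of sleeve_b_top in the frame of lane_3 between 0.055 and 0.075 m and y of sleeve_b_top in the frame of lane_3 between -0.008 and 0.008 m and z of sleeve_b_top in the frame of lane_3 between -0.006 and 0.006 m)) and ((distance between sleeve_c and lane_1 below 0.01 m and x of sleeve_c_top in the frame of lane_1 between 0.055 and 0.075 m and y of sleeve_c_top in the frame of lane_1 between -0.008 and 0.008 m and z of sleeve_c_top in the frame of lane_1 between -0.006 and 0.006 m) or (distance between sleeve_c and lane_2 below 0.01 m and x of sleeve_c_top in the frame of lane_2 between 0.055 and 0.075 m and y of sleeve_c_top in the frame of lane_2 between -0.008 and 0.008 m and z of sleeve_c_top in the frame of lane_2 between -0.006 and 0.006 m) or (distance between sleeve_c and lane_3 below 0.01 m and x of sleeve_c_top in the frame of lane_3 between 0.055 and 0.075 m and y of sleeve_c_top in the frame of lane_3 between -0.008 and 0.008 m and z of sleeve_c_top in the frame of lane_3 between -0.006 and 0.006 m))).
It fails at once if the measuring cylinder is pushed away or tipped (distance of measuring_cylinder from where it was at the start of the episode above 0.03 m or angle between measuring_cylinder's own z axis and vertical above 0.35 rad).
It fails at once if the beaker is pushed away or tipped (distance of lab_beaker from where it was at the start of the episode above 0.03 m or angle between lab_beaker's own z axis and vertical above 0.35 rad).
It fails at once if the wash bottle is pushed away or tipped (distance of squeeze_bottle from where it was at the start of the episode above 0.03 m or angle between squeeze_bottle's own z axis and vertical above 0.35 rad).
It fails at once if a sleeve is banged into the tray (over 60 N) (contact force between any of sleeve_a, sleeve_b, sleeve_c and tray above 60 N).
It also fails if it takes over 72 s, if anything falls off the work surface, if the arm or the gripper's body presses on something with over 40 N, if the wrist force passes 120 N, or if a joint passes its speed limit or range.

## Working session

There is one attempt and no reset: what is moved stays moved. The work goes in short steps, Python scripts to look and compute and a tool call to move; the robot and the scene stay as the last step left them, time stands still between calls to the robot, and variables do not carry over. Pictures are saved under pics/ and viewed, at most 10 in all, crops included, and the job is handed in when it is done.

Besides the shell and the picture viewer there is one more tool, called after "Emit:" in YAML: its name, and indented under it one key for each argument. apply_moves: Moves the arm, as the interface text tells. Its arguments: {"type":"object","properties":{"commands":{"type":"array","items":{"type":"array","items":{"type":"number"}}},"squeeze":{"type":"number"}},"required":["commands"]}

```bash
mkdir -p pics; ls; python3 - <<'E'
from bench import bot
import cv2,numpy as np,pickle
d={}
for n in ["scene","side","wrist"]:
    im=bot.get_image(n); d[n]=im
    print(n,im["K"].tolist(),(-im["R"].T@im["t"]).round(3), im["R"][2].round(2))
    cv2.imwrite(f"pics/{n}0.png",im["pixels"][...,::-1])
pickle.dump(d,open("v0.pkl","wb"))
a=np.vstack([d["scene"]["pixels"],d["side"]["pixels"]])
for n in ["scene","side"]:
    cv2.imwrite(f"pics/{n}0b.png",cv2.resize(d[n]["pixels"][...,::-1],(800,600),interpolation=cv2.INTER_CUBIC))
print(bot.get_state())
E
```

```text
pics
scene [[473.96667575693454, 0.0, 259.7388594773046], [0.0, 473.96667575693454, 189.63380490874752], [0.0, 0.0, 1.0]] [-0.465 -0.631  1.328] [ 0.6   0.38 -0.71]
side [[361.47115181142146, 0.0, 263.4394857441206], [0.0, 361.47115181142146, 195.76532170189662], [0.0, 0.0, 1.0]] [0.853 0.931 0.894] [-0.23 -0.73 -0.65]
wrist [[339.57033723591456, 0.0, 266.39722479220205], [0.0, 339.57033723591456, 190.71993652734218], [0.0, 0.0, 1.0]] [0.18  0.605 0.383] [ 0.27 -0.12 -0.95]
{'time_s': 0.15, 'joint_pos': array([ 6.56360884e+01,  2.02559568e+01,  9.36180641e+01, -6.27901069e-04,
        6.61884607e+01, -1.36536949e-01]), 'qd': array([-0.05123967, -0.10921181, -0.26583498, -0.03557095, -0.14753715,
        0.0475204 ]), 'tau': array([ 2.01845642e-04, -5.94209898e+01, -3.34470856e+01,  6.97547849e-02,
        2.03005294e-02, -8.48992113e-05]), 'tool_pos': array([0.25629854, 0.56958085, 0.18151713]), 'orientation': array([-1.79937517e+02,  4.25280131e-04,  1.55772879e+02]), 'force': array([-0.36440984,  1.04706466, -0.15113765]), 'wrist_torque': array([0.01621372, 0.00310055, 0.02581216]), 'gripper_force': 0.0, 'width': 0.0917381507879054}
```

View pics/scene0b.png

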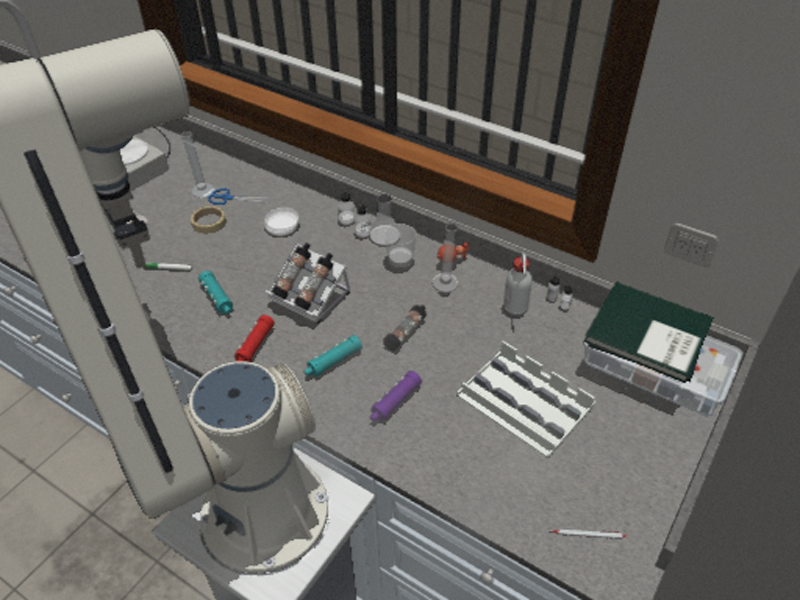

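View pics/side0b.png

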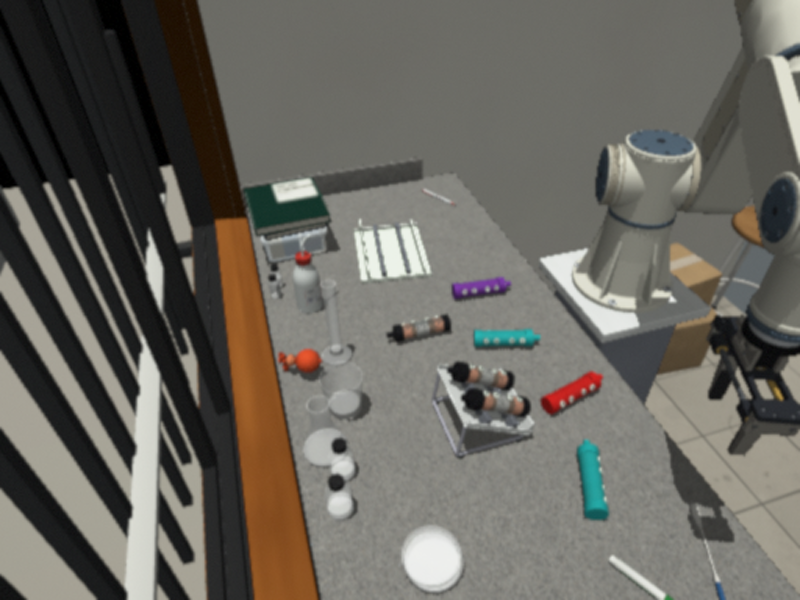

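The scene picture shows the rack with two sleeves at (316,280), the clear sleeve_c at (406,328) with its spigot towards upper right, and the tray at (525,398). In the side view they are at (480,400), (420,328) and (390,250). The glassware and bottle stand on the far side.

```bash
cat > h.py <<'E'
import numpy as np,cv2,pickle
from scipy.spatial.transform import Rotation as Rn
def ray(im,p):
    d=im["R"].T@np.linalg.solve(im["K"],np.array([p[0],p[1],1.]));return -im["R"].T@im["t"],d
def onz(im,p,z):
    c,d=ray(im,p);return c+d*(z-c[2])/d[2]
def tri(obs):
    A=np.zeros((3,3));b=np.zeros(3);L=[]
    for im,p in obs:
        c,d=ray(im,p);d=d/np.linalg.norm(d);P=np.eye(3)-np.outer(d,d);A+=P;b+=P@c;L.append((c,P))
    x=np.linalg.solve(A,b);return x,[np.linalg.norm(P@(x-c)) for c,P in L]
def proj(im,X):
    q=im["K"]@(im["R"]@np.array(X)+im["t"]);return q[:2]/q[2]
def Rt(s): return Rn.from_euler("xyz",s["orientation"],degrees=True)
def move(s,pos,R=None):
    """row for target world pos / rotation from state s"""
    R0=Rt(s); R=R or R0
    return np.r_[(R0.inv()*R).as_rotvec(), R0.inv().apply(np.array(pos)-s["tool_pos"])]
E
python3 - <<'E'
from h import *
d=pickle.load(open("v0.pkl","rb"));S,D=d["scene"],d["side"];k=512/800
P={"c_tip":((424,310),(389,334)),"c_bot":((389,345),(451,325)),"r1tip":((306,248),(452,371)),"r2tip":((330,258),(468,397)),
"tray_top":((505,345),(357,228)),"tray_bot":((549,452),(428,272)),"tray_left":((458,392),(360,280)),"tray_right":((594,402),(412,222)),"beaker":((400,262),(345,405)),"cyl":((446,285),(337,355)),"bottle":((516,310),(310,305))}
for n,(a,b) in P.items():
    x,e=tri([(S,np.array(a)*k),(D,np.array(b)*k)]);print(n,x.round(3),np.round(e,3))
for n in d: pass
s=None
from bench import bot
s=bot.get_state();W=d["wrist"];R0=Rt(s)
print("cam in tool",R0.inv().apply(-W["R"].T@W["t"]-s["tool_pos"]), (W["R"]@R0.as_matrix()).round(3))
E
```

```text
c_tip [0.625 0.017 0.014] [0.001 0.001]
c_bot [0.482 0.028 0.012] [0.004 0.004]
r1tip [0.562 0.296 0.142] [0.02 0.02]
r2tip [0.569 0.285 0.087] [0.025 0.025]
tray_top [ 0.595 -0.247  0.11 ] [0.037 0.037]
tray_bot [ 0.443 -0.373 -0.098] [0.052 0.052]
tray_left [ 0.572 -0.189 -0.037] [0.078 0.078]
tray_right [ 0.482 -0.424  0.064] [0.063 0.063]
beaker [ 0.762  0.173 -0.006] [0.001 0.001]
cyl [ 0.749  0.026 -0.006] [0.001 0.001]
bottle [ 0.774 -0.167 -0.009] [0.002 0.002]
cam in tool [ 0.08432644  0.00043515 -0.20119387] [[-0.001  1.    -0.001]
 [-0.954 -0.001 -0.298]
 [-0.298  0.001  0.954]]
```

```bash
python3 - <<'E'
from h import *
from bench import bot
d=pickle.load(open("v0.pkl","rb"));S,D=d["scene"],d["side"];k=512/800
P={"ltip":((306,248),(468,397)),"rtip":((330,258),(452,371)),
"t+x+y":((505,345),(357,282)),"t-x+y":((458,392),(428,272)),"t-x-y":((549,452),(412,222)),"t+x-y":((594,402),(357,226))}
for n,(a,b) in P.items():
    x,e=tri([(S,np.array(a)*k),(D,np.array(b)*k)]);print(n,x.round(3),np.round(e,3))
print(move(bot.get_state(),[.5,.3,.25],Rn.from_euler("xyz",[180,0,180],degrees=True)).round(4))
E
```

```text
ltip [0.564 0.325 0.116] [0.002 0.002]
rtip [0.568 0.254 0.114] [0.002 0.002]
t+x+y [ 0.644 -0.203  0.004] [0.003 0.003]
t-x+y [ 0.459 -0.18   0.008] [0.003 0.003]
t-x-y [ 0.425 -0.419  0.012] [0.004 0.004]
t+x-y [ 0.587 -0.446  0.017] [0. 0.]
[-1.100e-03 -2.000e-04 -4.228e-01 -3.329e-01 -1.459e-01 -6.830e-02]
```

Emit:
apply_moves:
  commands:
    - [0,0,-0.423,-0.333,-0.146,-0.068,0.6]
    - [0,0,-0.423,-0.333,-0.146,-0.068,0.6]
    - [0,0,-0.423,-0.333,-0.146,-0.068,0.6]
    - [0,0,-0.423,-0.333,-0.146,-0.068,0.6]
    - [0,0,-0.423,-0.333,-0.146,-0.068,0.6]
    - [0,0,-0.423,-0.333,-0.146,-0.068,0.6]
    - [0,0,-0.423,-0.333,-0.146,-0.068,0.6]
    - [0,0,-0.423,-0.333,-0.146,-0.068,0.6]
    - [0,0,-0.423,-0.333,-0.146,-0.068,0.6]
    - [0,0,-0.423,-0.333,-0.146,-0.068,0.6]
    - [0,0,-0.423,-0.333,-0.146,-0.068,0.6]
    - [0,0,-0.423,-0.333,-0.146,-0.068,0.6]

```text
time_s: 1.35
tool_pos: [0.4992, 0.3011, 0.2497]
orientation: [-180.0, -0.0, -179.9]
force: [0.2, -0.5, 0.9]
width: 0.0555
gripper_force: 0.0
```

```bash
cat > snap.py <<'E'
from h import *
from bench import bot
import sys
n=sys.argv[1]
im=bot.get_image("wrist"); im["s"]=bot.get_state(); pickle.dump(im,open(n+".pkl","wb"))
s=im["s"];print(s["time_s"],s["tool_pos"].round(4),s["orientation"].round(2))
if len(sys.argv)>2: cv2.imwrite(f"pics/{n}.png",cv2.resize(im["pixels"][...,::-1],(800,600),interpolation=cv2.INTER_CUBIC))
E
python3 snap.py A
```

```text
1.4 [0.4994 0.3011 0.2498] [-1.7999e+02 -3.0000e-02 -1.7990e+02]
```

Emit:
apply_moves:
  commands:
    - [0,0,0,0,-0.22,0,0.6]
    - [0,0,0,0,-0.22,0,0.6]
    - [0,0,0,0,-0.22,0,0.6]
    - [0,0,0,0,-0.22,0,0.6]
    - [0,0,0,0,-0.22,0,0.6]
    - [0,0,0,0,-0.22,0,0.6]
    - [0,0,0,0,-0.22,0,0.6]
    - [0,0,0,0,-0.22,0,0.6]

```text
time_s: 2.2
tool_pos: [0.5003, 0.0815, 0.2501]
orientation: [180.0, -0.0, -179.9]
force: [0.6, 0.7, 0.9]
width: 0.0553
gripper_force: 0.0
```

```bash
python3 snap.py B v
```

```text
2.25 [0.5002 0.0816 0.25  ] [ 1.7998e+02 -1.0000e-02 -1.7990e+02]
```

Emit:
apply_moves:
  commands:
    - [0,0,0,0,-0.24,0,0.6]
    - [0,0,0,0,-0.24,0,0.6]
    - [0,0,0,0,-0.24,0,0.6]
    - [0,0,0,0,-0.24,0,0.6]
    - [0,0,0,0,-0.24,0,0.6]
    - [0,0,0,0,-0.24,0,0.6]
    - [0,0,0,0,-0.24,0,0.6]
    - [0,0,0,0,-0.24,0,0.6]

```text
time_s: 3.05
tool_pos: [0.5005, -0.1583, 0.2499]
orientation: [180.0, -0.0, -179.9]
force: [0.8, -0.4, -0.2]
width: 0.0551
gripper_force: 0.0
```

```bash
python3 snap.py C v
```

```text
3.1 [ 0.5005 -0.1582  0.25  ] [ 1.7998e+02 -1.0000e-02 -1.7988e+02]
```

Emit:
apply_moves:
  commands:
    - [0,0,0,0,-0.18,0,0.6]
    - [0,0,0,0,-0.18,0,0.6]
    - [0,0,0,0,-0.18,0,0.6]
    - [0,0,0,0,-0.18,0,0.6]
    - [0,0,0,0,-0.18,0,0.6]
    - [0,0,0,0,-0.18,0,0.6]
    - [0,0,0,0,-0.18,0,0.6]

```text
time_s: 3.8
tool_pos: [0.5007, -0.338, 0.25]
orientation: [180.0, -0.0, -179.9]
force: [0.3, -0.3, 0.4]
width: 0.0551
gripper_force: 0.0
```

```bash
python3 snap.py D; python3 - <<'E'
from h import *
ims={n:pickle.load(open(n+".pkl","rb")) for n in "ABCD"}
# composite: A & B rack+c on left/right top, C & D tray bottom
Q={"A":(0.57,0.29,0.06),"B":(0.57,0.29,0.06),"C":(0.53,-0.31,0.02),"D":(0.53,-0.31,0.02),}
for n in "ABCD": print(n,proj(ims[n],Q[n]).round(),proj(ims[n],(.55,.02,.02)).round())
cv2.imwrite("pics/D.png",cv2.resize(ims["D"]["pixels"][...,::-1],(800,600),interpolation=cv2.INTER_CUBIC))
cv2.imwrite("pics/A.png",cv2.resize(ims["A"]["pixels"][...,::-1],(800,600),interpolation=cv2.INTER_CUBIC))
E
```

```text
3.85 [ 0.5007 -0.338   0.2502] [ 179.98   -0.   -179.88]
A [257. 216.] [ 55. 191.]
B [435. 215.] [220. 190.]
C [150. 175.] [400. 190.]
D [287. 175.] [535. 190.]
```

View pics/B.png

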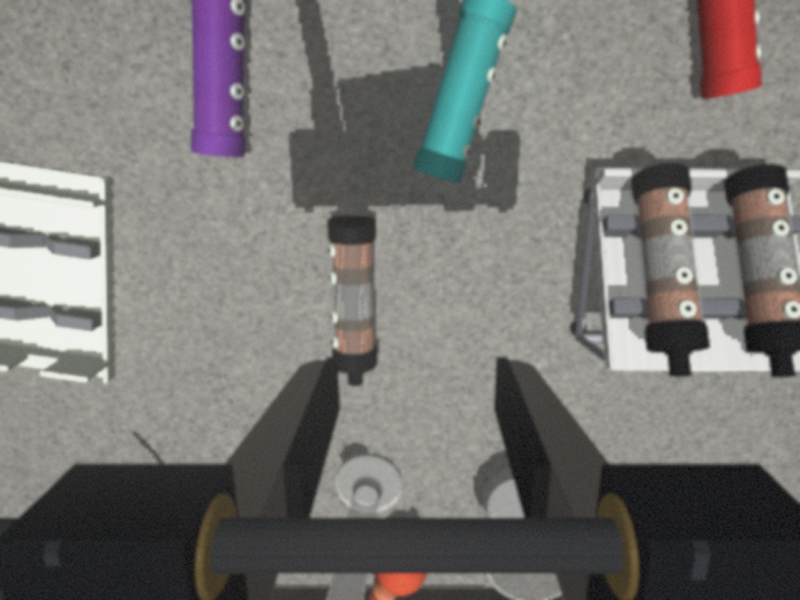

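View pics/C.png

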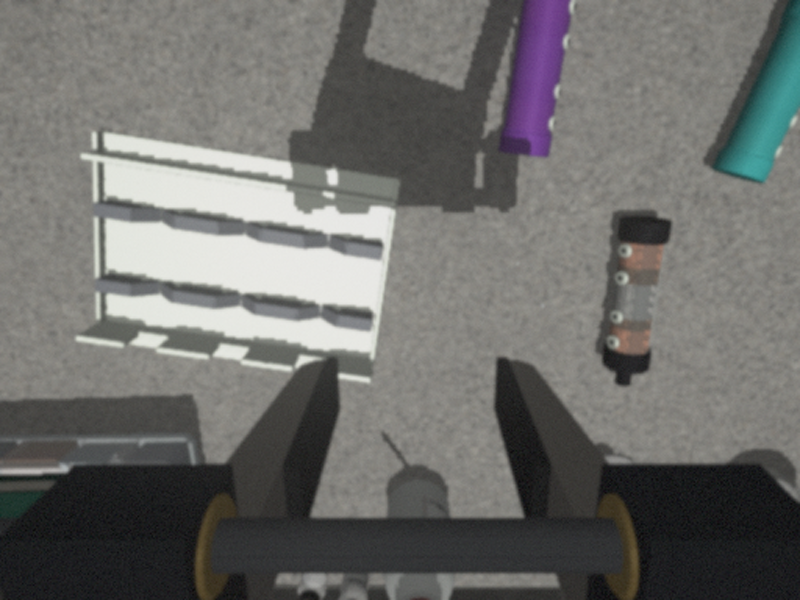

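B: sleeve_c upright with spigot at the bottom (355,378), its ports off to the image left (world −y); the rack is at right with both spigots down-image. C: the tray at (240,260), slotted wall at the bottom; c at (637,295) with ports at (625,252)…(612,342).

```bash
python3 - <<'E'
from h import *
ims={n:pickle.load(open(n+".pkl","rb")) for n in "AD"}
a=ims["A"]["pixels"][90:260,180:340,::-1];d=ims["D"]["pixels"][70:240,175:370,::-1]
cv2.imwrite("pics/AD.png",cv2.resize(np.hstack([a,d]),None,fx=2.25,fy=2.25,interpolation=cv2.INTER_CUBIC))
E
```

```text
(no output)
```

View pics/AD.png

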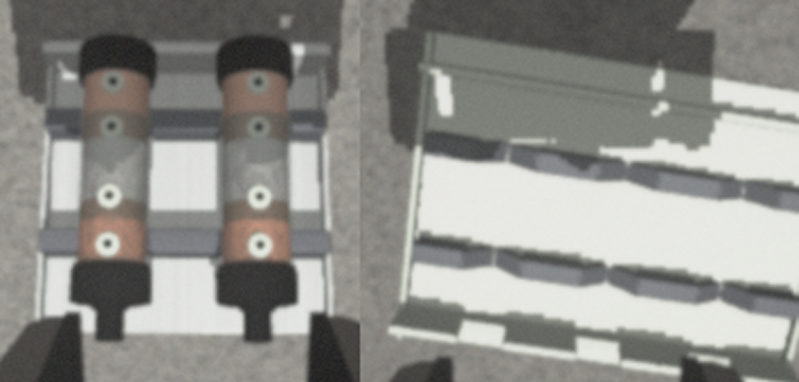

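```bash
python3 - <<'E'
from h import *
from scipy.optimize import least_squares
I={n:pickle.load(open(n+".pkl","rb")) for n in "ABCD"}
fB=lambda p:np.array(p)/1.5625
fA=lambda p:np.array(p)/2.25+[180,90]
fD=lambda p:(np.array(p)-[360,0])/2.25+[175,70]
def T(n,a,b,fa,fb,pr=1):
    x,e=tri([(I[a[0]],fa(a[1])),(I[b[0]],fb(b[1]))]);
    if pr: print(n,x.round(4),np.round(e[0],4))
    return x
out={}
for n,pa,pb in [("R-",[(112,81),(111,126),(109,195),(107,243)],[(676,196),(680,228),(684,275),(688,308)]),("R+",[(258,81),(258,126),(259,195),(260,244)],[(776,196),(781,228),(788,275),(792,308)])]:
    X=np.array([T(n,("A",u),("B",v),fA,fB) for u,v in zip(pa,pb)])
    m=X.mean(0);d=X[3]-X[0];d/=np.linalg.norm(d)
    print(" span",np.linalg.norm(X[3]-X[0]),"dir",d.round(3),"mid",m.round(4),"pitch",np.degrees(np.arcsin(d[2])))
for n,u,v in [("port",(625,252),(332,251)),("port",(621,278),(333,279)),("port",(616,317),(334,313)),("port",(612,342),(334,343)),("tip",(623,378),(355,380)),("capS",(627,358),(355,358)),("capB",(645,230),(352,229))]:
    T("c "+n,("C",u),("B",v),fB,fB)
oc=[(163,218),(245,232),(328,243),(162,292),(242,303),(321,315)]
od=[(508,155),(625,172),(743,190),(494,253),(608,270),(720,292)]
M=[(sx*.032,y) for sx in(-1,1) for y in(-.07,0,.07)]
for u,v in zip(oc,od): T("V",("C",u),("D",v),fB,fD)
T("wall",("C",(77,341)),("D",(390,331)),fB,fD)
def res(p):
    c,s=np.cos(p[2]),np.sin(p[2]);r=[]
    for (mx,my),u,v in zip(M,oc,od):
        X=[p[0]+c*mx-s*my,p[1]+s*mx+c*my,p[3]]
        r+=list(proj(I["C"],X)-fB(u))+list(proj(I["D"],X)-fD(v))
    return r
q=least_squares(res,[.53,-.31,-.12,.01]);print("tray",q.x.round(4),np.degrees(q.x[2]),np.abs(q.fun).mean(),np.array(q.fun).round(1))
E
```

```text
R- [0.4581 0.2619 0.0797] 0.0002
R- [0.478  0.262  0.0916] 0.0005
R- [0.5074 0.2617 0.1069] 0.0002
R- [0.5268 0.2615 0.119 ] 0.0001
 span 0.07920746608534077 dir [ 0.868 -0.005  0.496] mid [0.4926 0.2618 0.0993] pitch 29.756660433106042
R+ [0.4582 0.3322 0.0782] 0.0002
R+ [0.4781 0.3317 0.0905] 0.0005
R+ [0.5074 0.3316 0.1068] 0.0002
R+ [0.5277 0.3318 0.1169] 0.0002
 span 0.07960310513827622 dir [ 0.874 -0.004  0.487] mid [0.4928 0.3318 0.0981] pitch 29.127069751284257
c port [0.5095 0.0132 0.0254] 0.0004
c port [0.5326 0.0128 0.0247] 0.0004
c port [0.5647 0.0122 0.025 ] 0.0017
c port [0.5895 0.0112 0.0259] 0.0005
c tip [0.627  0.0274 0.0198] 0.0009
c capS [0.6063 0.0282 0.0206] 0.0
c capB [0.4923 0.0295 0.0201] 0.0004
V [ 0.4853 -0.3711  0.0042] 0.0004
V [ 0.4958 -0.3025  0.0062] 0.0013
V [ 0.5057 -0.2327  0.0069] 0.0007
V [ 0.5476 -0.3808  0.0043] 0.003
V [ 0.5577 -0.3113  0.0054] 0.0026
V [ 0.5701 -0.2421  0.0062] 0.0012
wall [ 0.5809 -0.4382  0.0426] 0.0006
tray [ 0.5272 -0.3067 -0.1545  0.005 ] -8.851325686987503 0.6996965557443554 [-0.2 -0.6  0.1 -0.   0.7 -1.3  0.5  0.6  0.3 -0.3 -0.3  0.7 -0.3 -1.7
  0.1  2.6 -0.2 -1.2 -0.2  2.6 -0.1 -1.5 -0.4  0.2]
```

```bash
cat >> h.py <<'E'
DN=Rn.from_euler("xyz",[180,0,180],degrees=True)
def sl(ax,yaw,lean=0,pitch=0,dep=.009,lift=0):
    """tool pose gripping a sleeve: axis middle ax, yaw; lean>0 towards +y; pitch = uphill deg"""
    B=Rn.from_euler("z",yaw,degrees=True)*Rn.from_euler("y",-pitch,degrees=True)*Rn.from_euler("x",-lean,degrees=True)
    return np.array(ax)+B.apply([0,0,-dep+lift]),B*DN
def rows(s,*poses):
    for p,R in poses:
        m=move(s,p,R);print(m[:3].round(3).tolist()+m[3:].round(4).tolist(), "rows", max(np.linalg.norm(m[3:])/.05,np.degrees(np.linalg.norm(m[:3]))/8.6).round(1))
TR=np.array([.5272,-.3067]);TY=-8.85
def lane(i,x=0,z=.034):
    a=np.radians(TY);y=(2-i)*.07
    return [TR[0]+np.cos(a)*x-np.sin(a)*y,TR[1]+np.sin(a)*x+np.cos(a)*y,z]
C=[.5493,.0289,.0205]
E
python3 - <<'E'
from h import *
from bench import bot
s=bot.get_state()
rows(s,sl(C,-1,-10,lift=.09),sl(C,-1,-10))
E
```

```text
[-0.174, -0.002, 0.019, -0.0491, 0.3527, 0.1501] rows 7.7
[-0.174, -0.002, 0.019, -0.0494, 0.3683, 0.2387] rows 8.8
```

Emit:
apply_moves:
  commands:
    - [-0.174,-0.002,0.019,-0.049,0.353,0.15,0.6]
    - [-0.174,-0.002,0.019,-0.049,0.353,0.15,0.6]
    - [-0.174,-0.002,0.019,-0.049,0.353,0.15,0.6]
    - [-0.174,-0.002,0.019,-0.049,0.353,0.15,0.6]
    - [-0.174,-0.002,0.019,-0.049,0.353,0.15,0.6]
    - [-0.174,-0.002,0.019,-0.049,0.353,0.15,0.6]
    - [-0.174,-0.002,0.019,-0.049,0.353,0.15,0.6]
    - [-0.174,-0.002,0.019,-0.049,0.353,0.15,0.6]
    - [-0.174,-0.002,0.019,-0.049,0.353,0.15,0.6]
    - [-0.174,-0.002,0.019,-0.049,0.353,0.15,0.6]
    - [-0.174,-0.002,0.019,-0.049,0.353,0.15,0.6]

```text
time_s: 4.95
tool_pos: [0.5495, 0.0129, 0.1008]
orientation: [170.0, 0.1, 178.9]
force: [-0.3, -0.5, -0.6]
width: 0.0549
gripper_force: 0.0
```

```bash
python3 - <<'E'
from h import *
from bench import bot
s=bot.get_state();print(s["tool_pos"],s["time_s"],sl(C,-1,-10,lift=.09)[0])
rows(s,sl(C,-1,-10,lift=.04),sl(C,-1,-10))
E
```

```text
[0.54954941 0.01293703 0.1008253 ] 4.95 [0.54905452 0.01483664 0.10026943]
[-0.001, 0.002, -0.001, 0.0006, 0.0018, 0.0509] rows 1.0
[-0.001, 0.002, -0.001, 0.0007, 0.0018, 0.0909] rows 1.8
```

Emit:
apply_moves:
  commands:
    - [0,0,0,0,0.001,0.045,0.6]
    - [0,0,0,0,0.001,0.075,0.6]
    - [0,0,0,0,0.001,0.09,0.6]
    - [0,0,0,0,0.001,0.09,0.6]
    - [0,0,0,0,0.001,0.09,0.3]
    - [0,0,0,0,0.001,0.09,0.3]
    - [0,0,0,0,0.001,0.09,0.3]
    - [0,0,0,0,0.001,0.09,0.3]
  squeeze: 25

```text
time_s: 5.75
tool_pos: [0.5503, 0.0296, 0.0126]
orientation: [170.0, 0.1, 178.9]
force: [-0.1, 0.6, 0.2]
width: 0.0278
gripper_force: 0.0
```

```bash
python3 - <<'E'
from h import *
from bench import bot
s=bot.get_state();print(s["tool_pos"],s["orientation"],s["time_s"],sl(C,-1,-10)[0],s["width"])
L=lane(1);print(L)
rows(s,sl([C[0],C[1],.1],-1,-10),sl([L[0],L[1],.1],TY,25),sl([L[0],L[1],.05],TY,25),sl([L[0],L[1],.034],TY,25))
E
```

```text
[0.55034565 0.02956747 0.01255837] [1.70035529e+02 1.13190189e-01 1.78911581e+02] 5.75 [0.54932728 0.0304626  0.01163673] 0.02775026432332618
[np.float64(0.5379693718910953), np.float64(-0.23753338501074894), 0.034]
[-0.001, 0.002, -0.001, 0.0009, 0.0145, -0.0772] rows 1.6
[0.609, 0.02, 0.136, 0.0077, -0.2532, -0.125] rows 5.7
[0.609, 0.02, 0.136, 0.0078, -0.2619, -0.0758] rows 5.5
[0.609, 0.02, 0.136, 0.0078, -0.2647, -0.06] rows 5.4
```

```bash
python3 snap.py E v
```

```text
5.8 [0.5501 0.0296 0.0124] [1.7003e+02 9.0000e-02 1.7891e+02]
```

View pics/E.png

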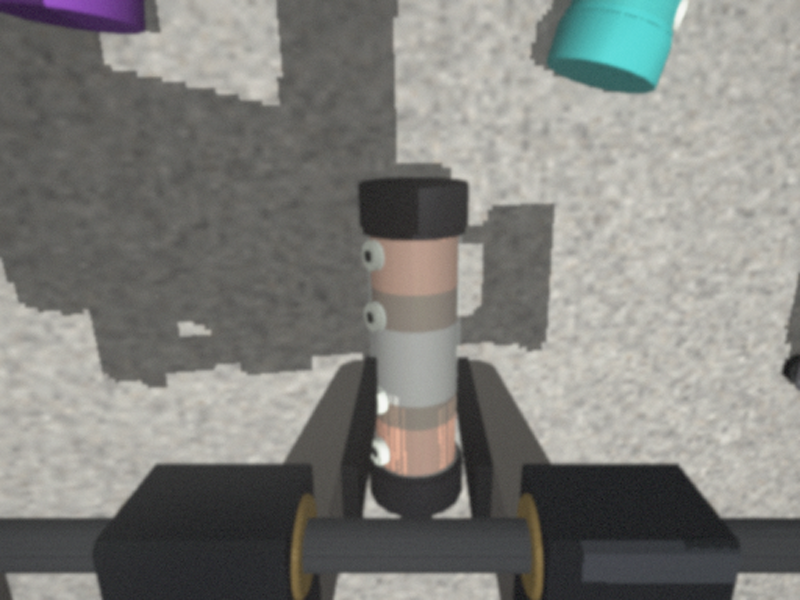

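The picture shows c centred between the fingertips with its ports at the left, (373,256)…(380,453). But the width reads 28 mm with no force, so I'll close further and check.

Emit:
apply_moves:
  commands:
    - [0,0,0,0,0,0,0]
    - [0,0,0,0,0,0,0]
    - [0,0,0,0,0,0,0]
  squeeze: 25

```text
time_s: 6.1
tool_pos: [0.5496, 0.0298, 0.0116]
orientation: [170.0, 0.0, 178.9]
force: [0.0, -0.8, 0.3]
width: 0.0056
gripper_force: 0.0
```

```bash
python3 snap.py F; python3 - <<'E'
from h import *
I={n:pickle.load(open(n+".pkl","rb")) for n in "EF"}
print(I["F"]["s"]["gripper_force"],I["F"]["s"]["width"],I["F"]["s"]["force"])
a=[I[n]["pixels"][180:340,170:370,::-1] for n in "EF"]
cv2.imwrite("pics/EF.png",cv2.resize(np.hstack(a),None,fx=2,fy=2,interpolation=cv2.INTER_CUBIC))
E
```

```text
6.15 [0.5496 0.0298 0.0116] [1.7003e+02 1.0000e-02 1.7892e+02]
0.0 0.0015438474295170804 [ 0.66388642 -0.02381324  0.39020362]
```

View pics/EF.png

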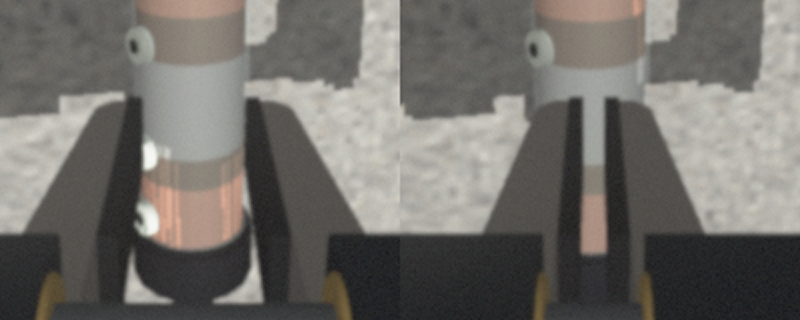

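```bash
python3 - <<'E'
from h import *
E=pickle.load(open("E.pkl","rb"));F=pickle.load(open("F.pkl","rb"));d=pickle.load(open("v0.pkl","rb"))
for n,I in (("E",E),("F",F)):
    s=I["s"];R=Rt(s)
    print(n,[proj(I,s["tool_pos"]+R.apply([x,y,z])).round(0).tolist() for x,y,z in [(0,0,0),(0,0,-.019),(.01,0,0),(-.01,0,0)]])
    print("cam",-I["R"].T@I["t"],R.inv().apply(-I["R"].T@I["t"]-s["tool_pos"]))
B=pickle.load(open("B.pkl","rb"))
print("B tcp",proj(B,B["s"]["tool_pos"]))
# c points seen in E (800x600)
f=lambda p:np.array(p)/1.5625
for p in [(373,256),(374,317),(381,403),(380,453)]: print(onz(E,f(p),.025).round(4))
print(onz(E,f((414,210)),.03).round(4))
E
```

```text
E [[266.0, 222.0], [266.0, 234.0], [266.0, 207.0], [266.0, 236.0]]
cam [ 0.46517002 -0.00344859  0.21060488] [ 8.40030028e-02  1.86259255e-04 -2.01391973e-01]
F [[266.0, 222.0], [266.0, 235.0], [266.0, 208.0], [266.0, 237.0]]
cam [ 0.46478094 -0.00326985  0.20981165] [ 8.41075770e-02  1.82311727e-04 -2.01255072e-01]
B tcp [265.81991016 222.20997433]
[0.5082 0.0127 0.025 ]
[0.5314 0.012  0.025 ]
[0.5673 0.0132 0.025 ]
[0.5898 0.012  0.025 ]
[0.4917 0.027  0.03  ]
```

Emit:
apply_moves:
  commands:
    - [0,0,0,0,0,-0.005,0.6]
    - [0,0,0,0,0,-0.005,0.6]
    - [0,0,0,0,0,-0.005,0.6]
    - [0,0,0,0,0,0.005,0.6]
    - [0,0,0,0,0,0.012,0.6]
    - [0,0,0,0,0,0.02,0.6]
    - [0,0,0,0,0,0.02,0.6]

```text
time_s: 6.85
tool_pos: [0.5485, 0.0335, -0.0096]
orientation: [170.0, -0.1, 178.9]
force: [0.3, -0.2, 0.2]
width: 0.0541
gripper_force: 0.0
```

```bash
python3 snap.py G; python3 - <<'E'
from bench import bot
print(bot.grip_depth,bot.get_state()["force"],[a for a in dir(bot) if a[0]!='_'])
E
```

```text
6.9 [ 0.5489  0.0334 -0.009 ] [ 1.7003e+02 -8.0000e-02  1.7893e+02]
-0.0187 [0.283749   0.33029737 0.66566207] ['MotionError', 'finish_job', 'get_image', 'get_state', 'grip_depth']
```

The TCP now reads below the table with no contact. The fingertips therefore really end about 36 mm short of the reported TCP, which agrees with the picture. I'll allow for that offset.

Emit:
apply_moves:
  commands:
    - [0,0,0,0,-0.001,0.005,0.6]
    - [0,0,0,0,-0.001,0.01,0.6]
    - [0,0,0,0,-0.001,0.014,0.6]
    - [0,0,0,0,-0.001,0.014,0.6]

```text
time_s: 7.3
tool_pos: [0.5493, 0.0348, -0.0226]
orientation: [170.0, -0.0, 178.9]
force: [-1.0, -0.9, 0.3]
width: 0.0551
gripper_force: 0.0
```

Emit:
apply_moves:
  commands:
    - [0,0,0,0,0,0,0.2]
    - [0,0,0,0,0,0,0.2]
    - [0,0,0,0,0,0,0.2]
    - [0,0,0,0,0,0,0.2]
  squeeze: 25

```text
time_s: 7.7
tool_pos: [0.5499, 0.0346, -0.0218]
orientation: [170.0, 0.0, 178.9]
force: [0.3, -0.9, 0.1]
width: 0.0353
gripper_force: 25.0
```

```bash
python3 snap.py H v
```

```text
7.75 [ 0.5499  0.0346 -0.0218] [1.7003e+02 4.0000e-02 1.7891e+02]
```

```bash
python3 - <<'E'
from h import *
from bench import bot
s=bot.get_state();L=lane(1);k=dict(dep=.0432)
rows(s,sl([C[0],C[1],.12],-1,-10,**k),sl([L[0],L[1],.12],TY,25,**k),sl([L[0],L[1],.05],TY,25,**k))
E
```

```text
[-0.0, 0.001, -0.001, 0.0004, 0.0189, -0.0975] rows 2.0
[0.609, 0.019, 0.136, 0.0092, -0.2683, -0.1514] rows 6.2
[0.609, 0.019, 0.136, 0.0092, -0.2804, -0.0825] rows 5.8
```

Emit:
apply_moves:
  commands:
    - [0,0,0,0,0.009,-0.05,0.2]
    - [0,0,0,0,0.018,-0.097,0.2]
    - [0,0,0,0,0.018,-0.097,0.2]
    - [0.1,0.003,0.02,0.002,-0.03,-0.105,0.2]
    - [0.609,0.019,0.136,0.009,-0.268,-0.151,0.2]
    - [0.609,0.019,0.136,0.009,-0.268,-0.151,0.2]
    - [0.609,0.019,0.136,0.009,-0.268,-0.151,0.2]
    - [0.609,0.019,0.136,0.009,-0.268,-0.151,0.2]
    - [0.609,0.019,0.136,0.009,-0.268,-0.151,0.2]
    - [0.609,0.019,0.136,0.009,-0.268,-0.151,0.2]
    - [0.609,0.019,0.136,0.009,-0.268,-0.151,0.2]
    - [0.609,0.019,0.136,0.009,-0.268,-0.151,0.2]

```text
time_s: 8.95
tool_pos: [0.5349, -0.2545, 0.0797]
orientation: [-155.1, -0.1, 171.2]
force: [1.0, 0.1, -0.9]
width: 0.0354
gripper_force: 25.0
```

```bash
python3 snap.py K; python3 - <<'E'
from h import *
K=pickle.load(open("K.pkl","rb"));s=K["s"];L=lane(1);k=dict(dep=.0432)
print(s["width"],s["gripper_force"],s["force"],sl([L[0],L[1],.12],TY,25,**k)[0])
rows(s,sl([L[0],L[1],.05],TY,25,**k),sl([L[0],L[1],.037],TY,25,**k),sl([L[0],L[1],.034],TY,25,**k))
H=pickle.load(open("H.pkl","rb"))
b=[H["pixels"][100:330,180:350,::-1],K["pixels"][100:330,180:350,::-1]]
cv2.imwrite("pics/HK.png",cv2.resize(np.hstack(b),None,fx=2.3,fy=2.3,interpolation=cv2.INTER_CUBIC))
E
```

```text
9.0 [ 0.5352 -0.2543  0.0799] [-1.5506e+02 -6.0000e-02  1.7120e+02]
0.03562000547826663 24.993686378002167 [-0.74033468 -0.095638   -2.26192853] [ 0.53516055 -0.25557313  0.0808475 ]
[0.001, -0.001, 0.001, -0.0003, 0.028, 0.0632] rows 1.4
[0.001, -0.001, 0.001, -0.0003, 0.0335, 0.0749] rows 1.6
[0.001, -0.001, 0.001, -0.0003, 0.0348, 0.0777] rows 1.7
```

View pics/HK.png

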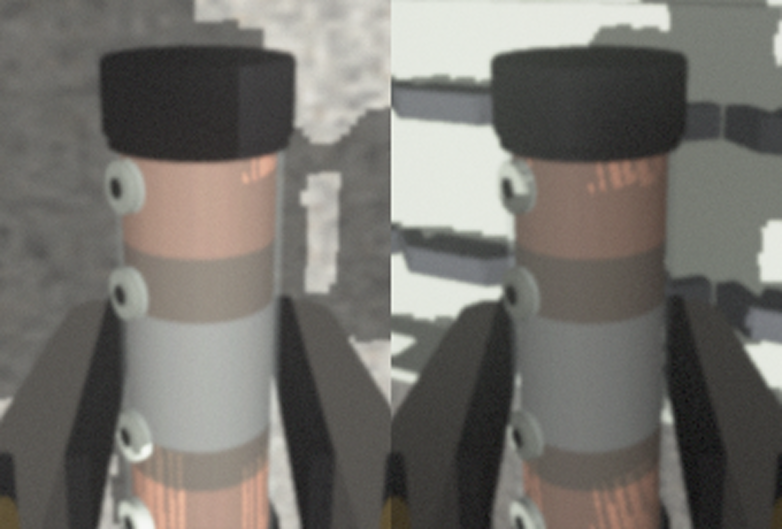

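Left (on the table) and right (over the tray): the sleeve is held well centred between the pads, with the ports at the left edge.

```bash
python3 - <<'E'
from h import *
from scipy.optimize import least_squares
for n,P,o in (("H",[(125,188),(129,293),(135,437)],0),("K",[(517,188),(522,293),(527,437)],391)):
    I=pickle.load(open(n+".pkl","rb"));s=I["s"];R=Rt(s)
    uv=[np.array([(a-o)/2.3+180,b/2.3+100]) for a,b in P]
    def res(p):
        r=[]
        for x,u in zip((.04,.017,-.017),uv):
            r+=list(proj(I,s["tool_pos"]+R.apply([x+p[1],-.0195*np.sin(p[0]),-.0432+p[2]-.0195*np.cos(p[0])]))-u)
        return r
    q=least_squares(res,[1.2,0,0]);print(n,np.degrees(q.x[0]),q.x[1:].round(4),q.fun.round(1))
E
```

```text
H 46.65404555144439 [0.0019 0.0045] [ 0.5 -0.3  0.1  0.5 -0.7 -0.2]
K 42.832328808800185 [0.0022 0.0054] [ 0.6 -0.3 -0.2  0.5 -0.5 -0.2]
```

Emit:
apply_moves:
  commands:
    - [0,0,0,-0.001,0.014,0.032,0.2]
    - [0,0,0,-0.001,0.028,0.063,0.2]
    - [0,0,0,-0.001,0.031,0.069,0.2]
    - [0,0,0,-0.001,0.0335,0.075,0.2]
    - [0,0,0,-0.001,0.0335,0.075,0.2]
    - [0,0,0,-0.001,0.0348,0.0775,0.2]
    - [0,0,0,-0.001,0.0348,0.0775,0.2]

```text
time_s: 9.7
tool_pos: [0.5366, -0.2566, -0.0038]
orientation: [-155.0, 0.0, 171.2]
force: [0.3, 0.9, -1.5]
width: 0.0354
gripper_force: 25.0
```

Emit:
apply_moves:
  commands:
    - [0,0,0,0,0.0005,0.001,0.2]
    - [0,0,0,0,0.001,0.002,0.2]
    - [0,0,0,0,0.001,0.002,0.2]

```text
time_s: 10.0
tool_pos: [0.5368, -0.2571, -0.0047]
orientation: [-154.9, 0.1, 171.1]
force: [-3.7, 3.3, 15.3]
width: 0.0356
gripper_force: 25.0
```

Emit:
apply_moves:
  commands:
    - [0,0,0,0,-0.0005,-0.001,0.5]
    - [0,0,0,0,-0.0005,-0.001,0.5]
    - [0,0,0,0,-0.0005,-0.001,0.5]
    - [0,0,0,0,0,-0.03,0.5]
    - [0,0,0,0,0,-0.08,0.5]
    - [0,0,0,0,0,-0.1,0.5]
    - [0,0,0,0,0,-0.1,0.5]

```text
time_s: 10.7
tool_pos: [0.5449, -0.2141, 0.0865]
orientation: [-155.0, 0.3, 171.2]
force: [-0.1, -0.5, 0.1]
width: 0.0456
gripper_force: 0.0
```

```bash
python3 snap.py M; python3 - <<'E'
from h import *
K=pickle.load(open("M.pkl","rb"));s=K["s"];L=lane(1)
rows(s,sl([L[0],L[1],.034],TY,-10,dep=.0427,lift=.1),sl([L[0],L[1],.034],TY,-10,dep=.0427))
print(s["width"],s["force"])
u=proj(K,[*L[:2],.05]);print(u)
E
```

```text
10.75 [ 0.5436 -0.2145  0.0847] [-1.5503e+02  1.0000e-01  1.7122e+02]
[-0.61, 0.002, 0.001, 0.002, -0.0329, 0.009] rows 4.1
[-0.61, 0.002, 0.001, 0.0022, 0.0244, 0.0909] rows 4.1
0.04595158568250893 [-0.14558353  0.28837448 -0.23052302]
[256.41846872 196.08041464]
```

Emit:
apply_moves:
  commands:
    - [-0.61,0.002,0,0.002,-0.033,0.009,0.6]
    - [-0.61,0.002,0,0.002,-0.033,0.009,0.6]
    - [-0.61,0.002,0,0.002,-0.033,0.009,0.6]
    - [-0.61,0.002,0,0.002,-0.033,0.009,0.6]
    - [-0.61,0.002,0,0.002,-0.033,0.009,0.6]
    - [-0.61,0.002,0,0.002,-0.033,0.009,0.6]

```text
time_s: 11.35
tool_pos: [0.5335, -0.25, 0.0874]
orientation: [170.0, -0.3, 170.9]
force: [-1.0, 0.3, 0.0]
width: 0.055
gripper_force: 0.0
```

```bash
python3 snap.py N; python3 - <<'E'
from h import *
M=pickle.load(open("M.pkl","rb"));N=pickle.load(open("N.pkl","rb"));L=lane(1)
print(proj(N,[*L[:2],.05]))
b=[I["pixels"][80:290,170:370,::-1] for I in (M,N)]
cv2.imwrite("pics/MN.png",cv2.resize(np.hstack(b),None,fx=2,fy=2,interpolation=cv2.INTER_CUBIC))
E
```

```text
11.4 [ 0.5336 -0.249   0.0875] [170.05  -0.34 170.96]
[274.45235282 205.59782912]
```

View pics/MN.png

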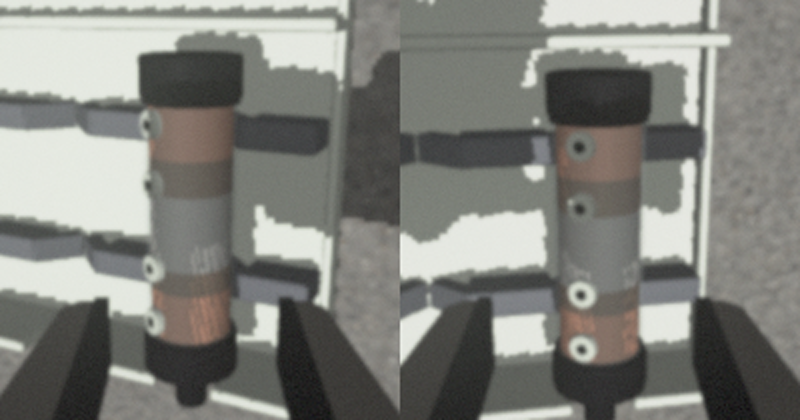

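M and N: c is seated in lane 1 with its spigot at the slot. Its ports are now left of the top, at N (578,147)…(582,349).

```bash
python3 - <<'E'
from h import *
M=pickle.load(open("M.pkl","rb"));N=pickle.load(open("N.pkl","rb"));L=np.array(lane(1))
Bz=Rn.from_euler("z",TY,degrees=True)
for a,b in zip([(150,124),(151,185),(154,269),(155,322)],[(578,147),(580,208),(581,295),(582,349)]):
    x,e=tri([(M,np.array(a)/2+[170,80]),(N,(np.array(b)-[400,0])/2+[170,80])])
    l=Bz.inv().apply(x-L);print(l.round(4),e[0].round(4),"angle",np.degrees(np.arctan2(-l[1],l[2])))
s=N["s"]
rows(s,sl(L,TY,-10,dep=.0427,lift=.02),sl(L,TY,-10,dep=.0427))
E
```

```text
[-0.0397 -0.0107  0.0126] 0.0003 angle 40.37023754046844
[-0.0167 -0.0104  0.0134] 0.0 angle 37.7376575502617
[ 0.0182 -0.0103  0.0126] 0.0002 angle 39.17925501315777
[ 0.0412 -0.0102  0.0129] 0.0002 angle 38.35107033447058
[-0.001, -0.005, -0.004, -0.0029, 0.0026, 0.0775] rows 1.6
[-0.001, -0.005, -0.004, -0.003, 0.0026, 0.0975] rows 2.0
```

Emit:
apply_moves:
  commands:
    - [0,0,0,-0.003,0.002,0.045,0.6]
    - [0,0,0,-0.003,0.002,0.08,0.6]
    - [0,0,0,-0.003,0.002,0.096,0.6]
    - [0,0,0,-0.003,0.002,0.096,0.6]
    - [0,0,0,-0.003,0.002,0.096,0.2]
    - [0,0,0,-0.003,0.002,0.096,0.2]
    - [0,0,0,-0.003,0.002,0.096,0.2]
    - [0,0,0,-0.003,0.002,0.096,0.2]
  squeeze: 25

```text
time_s: 12.2
tool_pos: [0.5421, -0.2325, -0.0028]
orientation: [170.3, 0.1, 171.2]
force: [-2.2, -8.0, 2.6]
width: 0.0355
gripper_force: 25.0
```

```bash
python3 - <<'E'
from h import *
from bench import bot
s=bot.get_state();L=np.array(lane(1));u=np.array([0,0,1.])
A=s["tool_pos"]+Rt(s).apply([0,0,-.0427]);print(s["tool_pos"],A,L,s["force"])
f=lambda z,l:sl([A[0],A[1],A[2]+z],TY,l,dep=.0427)
rows(s,f(.012,-10),f(.012,24),f(.002,24),f(0,24))
E
```

```text
[ 0.54212314 -0.23253223 -0.00281091] [ 0.54096953 -0.23966761  0.03927288] [ 0.53796937 -0.23753339  0.034     ] [-2.15527383 -7.98333488  2.64727175]
[-0.004, 0.001, 0.001, 0.0, 0.0022, -0.0118] rows 0.2
[0.589, 0.001, 0.0, 0.0, -0.0217, -0.019] rows 3.9
[0.589, 0.001, 0.0, 0.0001, -0.0234, -0.0092] rows 3.9
[0.589, 0.001, 0.0, 0.0001, -0.0237, -0.0072] rows 3.9
```

Emit:
apply_moves:
  commands:
    - [0,0,0,0,0,0,0.5]
    - [0,0,0,0,0,0,0.5]
    - [0,0,0,0.002,0.001,0.004,0.5]
    - [0,0,0,0.002,0.001,0.004,0.5]
    - [0,0,0,0.002,0.001,0.004,0.5]
    - [0,0,0,0.002,0.001,0.004,0.5]

```text
time_s: 12.8
tool_pos: [0.5392, -0.2277, -0.0085]
orientation: [170.0, -0.2, 171.2]
force: [0.1, -0.2, 0.5]
width: 0.0459
gripper_force: 0.0
```

```bash
python3 - <<'E'
from h import *
from bench import bot
s=bot.get_state();L=np.array(lane(1))
print(s["tool_pos"],s["orientation"],s["force"],s["qd"].round(2))
rows(s,sl(L,TY,-10,dep=.0427))
E
```

```text
[ 0.5392218  -0.22769817 -0.00850378] [ 1.70024420e+02 -1.60906115e-01  1.71167665e+02] [ 0.10866877 -0.20025651  0.54867329] [-0.04 -0.02 -0.07 -0.05 -0.01 -0.01]
[-0.0, -0.003, -0.0, -0.0003, -0.0024, -0.0009] rows 0.1
```

Emit:
apply_moves:
  commands:
    - [0,0,0,0,-0.0025,0,0.5]
    - [0,0,0,0,-0.0025,0,0.5]
    - [0,0,0,0,-0.0025,0,0.2]
    - [0,0,0,0,-0.0025,0,0.2]
    - [0,0,0,0,-0.0025,0,0.2]
  squeeze: 25

```text
time_s: 13.3
tool_pos: [0.5389, -0.2312, -0.0088]
orientation: [170.1, -0.1, 171.2]
force: [-1.3, -5.4, 1.1]
width: 0.0355
gripper_force: 25.0
```

```bash
python3 - <<'E'
from h import *
from bench import bot
s=bot.get_state();d=.0427
A=s["tool_pos"]+Rt(s).apply([0,0,-d]);print(s["tool_pos"],A,s["force"],s["width"])
L=lane(1)
f=lambda z,l:sl([A[0],L[1],A[2]+z],TY,l,dep=d)
rows(s,f(.012,-10),f(.012,24),f(.002,24),f(0,24))
E
```

```text
[ 0.53893291 -0.23124028 -0.00880276] [ 0.53788946 -0.2385022   0.03326226] [-1.26342171 -5.35090507  1.05622211] 0.035456073926241456
[-0.002, -0.002, 0.0, 0.0001, 0.0031, -0.0117] rows 0.2
[0.592, -0.002, 0.001, 0.0001, -0.0208, -0.0189] rows 3.9
[0.592, -0.002, 0.001, 0.0001, -0.0225, -0.0091] rows 3.9
[0.592, -0.002, 0.001, 0.0001, -0.0229, -0.0071] rows 3.9
```

Emit:
apply_moves:
  commands:
    - [0,0,0,0,0.001,-0.012,0.2]
    - [0,0,0,0,0.001,-0.012,0.2]
    - [0.592,0,0,0,-0.0225,-0.019,0.2]
    - [0.592,0,0,0,-0.0225,-0.019,0.2]
    - [0.592,0,0,0,-0.0225,-0.019,0.2]
    - [0.592,0,0,0,-0.0225,-0.019,0.2]
    - [0.592,0,0,0,-0.0225,-0.019,0.2]
    - [0.592,0,0,0,-0.0242,-0.0095,0.2]
    - [0.592,0,0,0,-0.0245,-0.0075,0.2]
    - [0.592,0,0,0,-0.0245,-0.0075,0.2]

```text
time_s: 14.3
tool_pos: [0.5353, -0.2559, -0.0057]
orientation: [-156.1, -0.1, 171.2]
force: [-0.7, -1.6, 2.4]
width: 0.0352
gripper_force: 25.0
```

```bash
python3 - <<'E'
from h import *
from bench import bot
s=bot.get_state();d=.0427
A=s["tool_pos"]+Rt(s).apply([0,0,-d]);print(s["tool_pos"],A,s["force"],s["width"],s["orientation"])
E
```

```text
[ 0.53532767 -0.25590133 -0.00569811] [ 0.53807637 -0.23884499  0.03335078] [-0.65642619 -1.59712771  2.4420964 ] 0.03519184685091488 [-1.56134351e+02 -1.38934707e-01  1.71159283e+02]
```

Emit:
apply_moves:
  commands:
    - [0,0,0,0,0,0,0.5]
    - [0,0,0,0,0,0,0.5]
    - [0,0,0,0,0,0,0.5]
    - [0,0,0,0,0,-0.04,0.5]
    - [0,0,0,0,0,-0.085,0.5]
    - [-0.419,0,0,0,-0.023,-0.095,0.5]
    - [-0.419,0,0,0,-0.023,-0.095,0.5]
    - [-0.419,0,0,0,-0.023,-0.095,0.5]
    - [-0.419,0,0,0,-0.023,-0.095,0.5]
    - [-0.419,0,0,0,-0.023,-0.095,0.5]
    - [-0.419,0,0,0,-0.023,-0.095,0.5]

```text
time_s: 15.4
tool_pos: [0.5371, -0.2375, 0.0897]
orientation: [-179.9, -0.3, 171.2]
force: [0.6, -0.3, 0.8]
width: 0.0457
gripper_force: 0.0
```

```bash
python3 snap.py O; python3 - <<'E'
from h import *
O=pickle.load(open("O.pkl","rb"));L=np.array(lane(1));g=cv2.cvtColor(O["pixels"],cv2.COLOR_RGB2GRAY)
Bz=Rn.from_euler("z",TY,degrees=True)
for x in(-.04,-.017,.017,.04):
    print(x,proj(O,L+Bz.apply([x,0,.0195])).round(1))
c=cv2.HoughCircles(cv2.resize(cv2.medianBlur(g,3),None,fx=2,fy=2,interpolation=cv2.INTER_CUBIC)[200:560,440:640],cv2.HOUGH_GRADIENT,1,40,param1=120,param2=16,minRadius=9,maxRadius=18)
print(None if c is None else (c[0]/1).round(1))
cv2.imwrite("pics/O.png",cv2.resize(O["pixels"][80:290,170:370,::-1],None,fx=2.8,fy=2.8,interpolation=cv2.INTER_CUBIC))
E
```

```text
15.45 [ 0.5374 -0.2369  0.0897] [-179.96   -0.26  171.22]
-0.04 [265.8 151.4]
-0.017 [265.8 182.7]
0.017 [265.9 226. ]
0.04 [265.9 253.3]
[[ 86.5 258.5  13.6]
 [ 86.5 313.5  13. ]]
```

View pics/O.png

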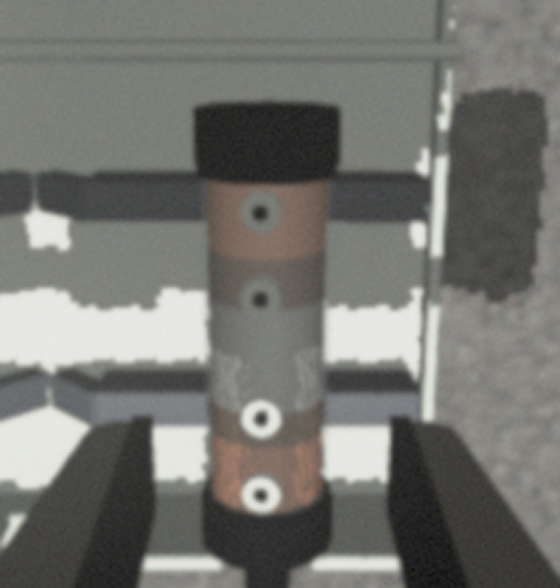

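c sits in lane 1 with its ports at x≈260 against the tube centre at 267. That is about 6° from straight up, which is within tolerance. Next is the rack.

```bash
cat >> h.py <<'E'
RA=[.5025,.2618,.0818];RB=[.5026,.3318,.0812]
E
python3 - <<'E'
from h import *
from bench import bot
s=bot.get_state()
rows(s,sl([s["tool_pos"][0],s["tool_pos"][1],.17],TY,dep=0),sl(RA,-.3,pitch=30,dep=.05,lift=.1),sl(RA,-.3,pitch=30,dep=.05))
print(sl(RA,-.3,pitch=30,dep=.05,lift=.1)[0],sl(RA,-.3,pitch=30,dep=.05,lift=.1)[1].as_euler("xyz",degrees=True))
E
```

```text
[-0.001, -0.005, 0.001, 0.0004, -0.0, -0.0803] rows 1.6
[-0.039, -0.527, -0.145, 0.1355, 0.4838, -0.0351] rows 10.1
[-0.039, -0.527, -0.145, 0.0856, 0.4913, 0.0513] rows 10.0
[0.47750034 0.2619309  0.12510127] [180.   30.  179.7]
```

Emit:
apply_moves:
  commands:
    - [0,0,0,0,0,-0.05,0.55]
    - [0,-0.1,-0.03,0.03,0.06,-0.08,0.55]
    - [-0.039,-0.527,-0.145,0.135,0.484,-0.035,0.55]
    - [-0.039,-0.527,-0.145,0.135,0.484,-0.035,0.55]
    - [-0.039,-0.527,-0.145,0.135,0.484,-0.035,0.55]
    - [-0.039,-0.527,-0.145,0.135,0.484,-0.035,0.55]
    - [-0.039,-0.527,-0.145,0.135,0.484,-0.035,0.55]
    - [-0.039,-0.527,-0.145,0.135,0.484,-0.035,0.55]
    - [-0.039,-0.527,-0.145,0.135,0.484,-0.035,0.55]
    - [-0.039,-0.527,-0.145,0.135,0.484,-0.035,0.55]
    - [-0.039,-0.527,-0.145,0.135,0.484,-0.035,0.55]
    - [-0.039,-0.527,-0.145,0.135,0.484,-0.035,0.55]

```text
time_s: 16.65
tool_pos: [0.4845, 0.1921, 0.1303]
orientation: [179.9, 30.2, 179.7]
force: [1.6, 0.1, 0.5]
width: 0.0506
gripper_force: 0.0
```

Emit:
apply_moves:
  commands:
    - [0,0,0,0,0,0,0.55]
    - [0,0,0,0,0,0,0.55]
    - [0,0,0,0,0,0,0.55]
    - [0,0,0,0,0,0,0.55]

```text
time_s: 17.05
tool_pos: [0.4854, 0.1884, 0.1301]
orientation: [180.0, 30.1, 179.5]
force: [-0.0, 0.1, -0.5]
width: 0.0506
gripper_force: 0.0
```

```bash
python3 snap.py P; python3 - <<'E'
from h import *
P=pickle.load(open("P.pkl","rb"));s=P["s"];print(s["width"])
rows(s,sl(RA,-.3,pitch=30,dep=.05,lift=.1),sl(RA,-.3,pitch=30,dep=.05,lift=.03),sl(RA,-.3,pitch=30,dep=.05))
# ports expected vs seen (bright blobs)
Rs=Rn.from_euler("z",-.3,degrees=True)*Rn.from_euler("y",-30,degrees=True)
for x in(-.04,-.017,.017,.04): print(proj(P,np.array(RA)+Rs.apply([x,0,.0195])).round(1))
g=cv2.cvtColor(P["pixels"],cv2.COLOR_RGB2GRAY)
c=cv2.HoughCircles(cv2.resize(g,None,fx=2,fy=2,interpolation=cv2.INTER_CUBIC)[160:560,480:590],cv2.HOUGH_GRADIENT,1,36,param1=120,param2=14,minRadius=8,maxRadius=18)
print(None if c is None else (c[0]/2+[240,80,0]).round(1))
E
```

```text
17.1 [0.4856 0.1883 0.1302] [179.94  30.1  179.5 ]
0.05004039712366363
[-0.001, 0.002, -0.003, 0.0102, 0.0736, 0.0001] rows 1.5
[-0.001, 0.002, -0.003, 0.0103, 0.0736, 0.0701] rows 2.0
[-0.001, 0.002, -0.003, 0.0103, 0.0737, 0.1001] rows 2.5
[373.4 138.1]
[370.4 170.8]
[366.3 215.9]
[363.7 244.4]
None
```

Emit:
apply_moves:
  commands:
    - [0,0.002,-0.003,0.01,0.04,0,0.55]
    - [0,0.002,-0.003,0.01,0.0735,0,0.55]
    - [0,0.002,-0.003,0.01,0.0735,0,0.55]
    - [0,0.002,-0.003,0.01,0.0735,0,0.55]

```text
time_s: 17.5
tool_pos: [0.4775, 0.2625, 0.1252]
orientation: [-179.9, 30.0, 179.8]
force: [-0.1, -0.6, -0.6]
width: 0.0505
gripper_force: 0.0
```

```bash
python3 snap.py P; cat > ports.py <<'E'
from h import *
import sys
P=pickle.load(open(sys.argv[1]+".pkl","rb"));s=P["s"];X=eval(sys.argv[2])
rows(s,sl(X,-.3,pitch=30,dep=.05,lift=.03),sl(X,-.3,pitch=30,dep=.05))
Rs=Rn.from_euler("z",-.3,degrees=True)*Rn.from_euler("y",-30,degrees=True)
g=cv2.GaussianBlur(cv2.cvtColor(P["pixels"],cv2.COLOR_RGB2GRAY),(3,3),0)
for x in(-.04,-.017,.017,.04):
    u=proj(P,np.array(X)+Rs.apply([x,0,.0195]))
    # darkest small spot (port hole) near expectation, not in the caps
    a,b=int(u[0])-9,int(u[1])-9;w=g[b:b+19,a:a+19]
    k=cv2.minMaxLoc(cv2.filter2D(w.astype(np.float32),-1,cv2.getGaborKernel((1,1),1,0,1,1)) if 0 else w.astype(np.float32))[2]
    print(u.round(1),"hole",(a+k[0],b+k[1]),int(w.min()),int(w.max()))
E
python3 ports.py P RA
```

```text
17.55 [0.4773 0.2618 0.125 ] [-179.91   29.95  179.77]
[-0.001, -0.001, 0.001, -0.0003, 0.0002, 0.07] rows 1.4
[-0.001, -0.001, 0.001, -0.0003, 0.0002, 0.1] rows 2.0
[265.2 152.4] hole (264, 151) 83 235
[265.2 184.3] hole (264, 184) 89 235
[265.2 228.4] hole (264, 228) 93 236
[265.2 256.2] hole (256, 265) 53 236
```

Emit:
apply_moves:
  commands:
    - [0,0,0,0,0,0.045,0.55]
    - [0,0,0,0,0,0.08,0.55]
    - [0,0,0,0,0,0.099,0.55]
    - [0,0,0,0,0,0.099,0.55]
    - [0,0,0,0,0,0.099,0.55]
    - [0,0,0,0,0,0.099,0.2]
    - [0,0,0,0,0,0.099,0.2]
    - [0,0,0,0,0,0.099,0.2]
  squeeze: 30

```text
time_s: 18.35
tool_pos: [0.5267, 0.2609, 0.0408]
orientation: [-179.8, 30.1, 179.8]
force: [0.1, -8.8, 4.4]
width: 0.0349
gripper_force: 30.0
```

```bash
python3 - <<'E'
from h import *
from bench import bot
s=bot.get_state();R=Rt(s)
a=R.inv().apply(np.array(RA)-s["tool_pos"]);print("axis in tool",a.round(4),s["tool_pos"],s["force"],s["width"],s["gripper_force"])
L=lane(2);d=.05
rows(s,sl(RA,-.3,pitch=30,dep=d,lift=.08),sl([.50,.05,.16],-5,pitch=5,dep=d),sl([L[0],L[1],.12],TY,dep=d),sl([L[0],L[1],.034],TY,dep=d))
E
```

```text
axis in tool [ 0.0004  0.0006 -0.0477] [0.52672826 0.26088846 0.04075955] [ 0.14231055 -8.82811803  4.4117705 ] 0.03494103042619012 29.993385672569275
[-0.003, 0.001, 0.001, 0.0004, 0.0005, -0.0777] rows 1.6
[0.021, 0.438, 0.079, -0.0161, -0.2116, -0.07] rows 4.5
[0.035, 0.524, 0.146, -0.0169, -0.5677, -0.0216] rows 11.4
[0.035, 0.524, 0.146, 0.0262, -0.5674, 0.0528] rows 11.4
```

Emit:
apply_moves:
  commands:
    - [0,0,0,0,0,-0.02,0.2]
    - [0,0,0,0,0,-0.06,0.2]
    - [0,0,0,0,0,-0.085,0.2]
    - [0.02,0.44,0.08,-0.016,-0.21,-0.07,0.2]
    - [0.02,0.44,0.08,-0.016,-0.21,-0.07,0.2]
    - [0.02,0.44,0.08,-0.016,-0.21,-0.07,0.2]
    - [0.02,0.44,0.08,-0.016,-0.21,-0.07,0.2]
    - [0.02,0.44,0.08,-0.016,-0.21,-0.07,0.2]
    - [0.035,0.524,0.146,-0.017,-0.56,-0.022,0.2]
    - [0.035,0.524,0.146,-0.017,-0.56,-0.022,0.2]
    - [0.035,0.524,0.146,-0.017,-0.56,-0.022,0.2]
    - [0.035,0.524,0.146,-0.017,-0.56,-0.022,0.2]

```text
time_s: 19.55
tool_pos: [0.5151, -0.1039, 0.0878]
orientation: [179.7, -0.0, 171.3]
force: [1.4, 0.6, -2.5]
width: 0.0355
gripper_force: 30.0
```

Emit:
apply_moves:
  commands:
    - [0,0,0,0,0,0,0.2]
    - [0,0,0,0,0,0,0.2]
    - [0,0,0,0,0,0,0.2]

```text
time_s: 19.85
tool_pos: [0.515, -0.1013, 0.0877]
orientation: [179.8, -0.1, 171.3]
force: [-0.0, 0.1, -2.7]
width: 0.0355
gripper_force: 30.0
```

```bash
python3 - <<'E'
from h import *
from bench import bot
s=bot.get_state();print(s["tool_pos"],s["force"],s["width"])
L=lane(2);d=.0477
rows(s,sl([L[0],L[1],.12],TY,dep=d),sl([L[0],L[1],.045],TY,dep=d),sl([L[0],L[1],.036],TY,dep=d),sl([L[0],L[1],.034],TY,dep=d))
E
```

```text
[ 0.51504155 -0.10131198  0.08768528] [-0.01836688  0.12023387 -2.7279642 ] 0.03546548530427245
[0.004, -0.001, 0.003, -0.043, -0.2013, 0.0145] rows 4.1
[0.004, -0.001, 0.003, -0.0431, -0.2016, 0.0895] rows 4.5
[0.004, -0.001, 0.003, -0.0431, -0.2016, 0.0985] rows 4.6
[0.004, -0.001, 0.003, -0.0431, -0.2016, 0.1005] rows 4.6
```

Emit:
apply_moves:
  commands:
    - [0.004,0,0.003,-0.043,-0.2025,0.0145,0.2]
    - [0.004,0,0.003,-0.043,-0.2025,0.0145,0.2]
    - [0.004,0,0.003,-0.043,-0.2025,0.0145,0.2]
    - [0.004,0,0.003,-0.043,-0.2025,0.0145,0.2]
    - [0.004,0,0.003,-0.043,-0.2025,0.0145,0.2]
    - [0.004,0,0.003,-0.043,-0.2025,0.0145,0.2]
    - [0.004,0,0.003,-0.043,-0.2025,0.0145,0.2]
    - [0.004,0,0.003,-0.043,-0.2025,0.05,0.2]
    - [0.004,0,0.003,-0.043,-0.2025,0.08,0.2]
    - [0.004,0,0.003,-0.043,-0.2025,0.092,0.2]
    - [0.004,0,0.003,-0.043,-0.2025,0.096,0.2]
    - [0.004,0,0.003,-0.043,-0.2025,0.096,0.2]

```text
time_s: 21.05
tool_pos: [0.5275, -0.3078, -0.0091]
orientation: [-180.0, -0.1, 171.2]
force: [-0.2, -1.0, -1.8]
width: 0.035
gripper_force: 30.0
```

```bash
python3 - <<'E'
from h import *
from bench import bot
s=bot.get_state();print(s["tool_pos"],s["orientation"],s["force"],s["width"])
L=lane(2);d=.0477
rows(s,sl([L[0],L[1],.034],TY,dep=d))
E
```

```text
[ 0.52748494 -0.30779457 -0.00913597] [-1.79978172e+02 -1.01527465e-01  1.71204538e+02] [-0.16846942 -1.01652504 -1.80120447] 0.03504033834484374
[-0.0, -0.002, 0.001, 0.0004, 0.001, 0.0046] rows 0.1
```

Emit:
apply_moves:
  commands:
    - [0,0,0,0,0,0.0015,0.2]
    - [0,0,0,0,0,0.003,0.2]
    - [0,0,0,0,0,0.004,0.2]
    - [0,0,0,0,0,0.004,0.2]

```text
time_s: 21.45
tool_pos: [0.5272, -0.3088, -0.0132]
orientation: [-180.0, -0.1, 171.1]
force: [-0.3, -0.5, -3.2]
width: 0.0353
gripper_force: 30.0
```

Emit:
apply_moves:
  commands:
    - [0,0,0,0,0,0.001,0.2]
    - [0,0,0,0,0,0.002,0.2]
    - [0,0,0,0,0,0.002,0.2]

```text
time_s: 21.75
tool_pos: [0.5273, -0.3086, -0.015]
orientation: [-180.0, -0.1, 171.1]
force: [-0.8, 1.7, 3.3]
width: 0.0355
gripper_force: 30.0
```

Emit:
apply_moves:
  commands:
    - [0,0,0,0,0,0,0.52]
    - [0,0,0,0,0,0,0.52]
    - [0,0,0,0,0,0,0.52]
    - [0,0,0,0,0,-0.04,0.52]
    - [0,0,0,0,0,-0.085,0.52]
    - [0,0,0,0,0,-0.13,0.52]
    - [0,0,0,0,0,-0.15,0.52]
    - [0,0,0,0,0,-0.15,0.52]
    - [0,0,0,0,0,-0.15,0.52]

```text
time_s: 22.65
tool_pos: [0.5272, -0.3086, 0.1343]
orientation: [-180.0, -0.1, 171.1]
force: [-1.0, -0.3, 0.3]
width: 0.0476
gripper_force: 0.0
```

```bash
python3 snap.py Q; python3 - <<'E'
from h import *
s=pickle.load(open("Q.pkl","rb"))["s"]
rows(s,sl(RB,-.3,pitch=30,dep=.05,lift=.1))
E
```

```text
22.7 [ 0.5266 -0.3082  0.1334] [180.    -0.18 171.13]
[-0.039, -0.526, -0.146, 0.1471, 0.625, 0.0094] rows 12.8
```

Emit:
apply_moves:
  commands:
    - [-0.039,-0.526,-0.146,0.147,0.625,0.009,0.55]
    - [-0.039,-0.526,-0.146,0.147,0.625,0.009,0.55]
    - [-0.039,-0.526,-0.146,0.147,0.625,0.009,0.55]
    - [-0.039,-0.526,-0.146,0.147,0.625,0.009,0.55]
    - [-0.039,-0.526,-0.146,0.147,0.625,0.009,0.55]
    - [-0.039,-0.526,-0.146,0.147,0.625,0.009,0.55]
    - [-0.039,-0.526,-0.146,0.147,0.625,0.009,0.55]
    - [-0.039,-0.526,-0.146,0.147,0.625,0.009,0.55]
    - [-0.039,-0.526,-0.146,0.147,0.625,0.009,0.55]
    - [-0.039,-0.526,-0.146,0.147,0.625,0.009,0.55]
    - [-0.039,-0.526,-0.146,0.147,0.625,0.009,0.55]
    - [-0.039,-0.526,-0.146,0.147,0.625,0.009,0.55]

```text
time_s: 23.9
tool_pos: [0.4907, 0.1284, 0.1228]
orientation: [-179.9, 29.7, 179.7]
force: [0.5, -2.0, 1.1]
width: 0.051
gripper_force: 0.0
```

Emit:
apply_moves:
  commands:
    - [0,0,0,0,0,0,0.55]
    - [0,0,0,0,0,0,0.55]

```text
time_s: 24.1
tool_pos: [0.4906, 0.1287, 0.1228]
orientation: [-179.8, 29.7, -180.0]
force: [0.6, 0.2, 0.4]
width: 0.0506
gripper_force: 0.0
```

```bash
python3 - <<'E'
from h import *
from bench import bot
s=bot.get_state();print(s["tool_pos"])
rows(s,sl(RB,-.3,pitch=30,dep=.05,lift=.1))
E
```

```text
[0.49062641 0.1287013  0.12279482]
[-0.0, -0.006, 0.005, 0.0104, 0.2032, -0.0085] rows 4.1
```

Emit:
apply_moves:
  commands:
    - [0,-0.006,0.005,0.0104,0.203,-0.0085,0.55]
    - [0,-0.006,0.005,0.0104,0.203,-0.0085,0.55]
    - [0,-0.006,0.005,0.0104,0.203,-0.0085,0.55]
    - [0,-0.006,0.005,0.0104,0.203,-0.0085,0.55]
    - [0,-0.006,0.005,0.0104,0.203,-0.0085,0.55]
    - [0,-0.006,0.005,0.0104,0.203,-0.0085,0.55]
    - [0,-0.006,0.005,0.0104,0.203,-0.0085,0.55]
    - [0,-0.006,0.005,0.0104,0.203,-0.0085,0.55]

```text
time_s: 24.9
tool_pos: [0.4798, 0.3285, 0.1259]
orientation: [180.0, 30.1, 179.3]
force: [-0.4, 1.0, -0.2]
width: 0.0503
gripper_force: 0.0
```

```bash
python3 snap.py P2; python3 ports.py P2 RB
```

```text
24.95 [0.4799 0.3288 0.1261] [179.95  30.14 179.31]
[-0.002, 0.003, -0.006, 0.003, 0.0032, 0.0702] rows 1.4
[-0.002, 0.003, -0.006, 0.0031, 0.0033, 0.1002] rows 2.0
[270.6 148.6] hole (270, 149) 75 227
[270.7 180.7] hole (270, 181) 79 228
[270.8 225. ] hole (270, 225) 85 227
[270.9 253. ] hole (279, 261) 58 228
```

Ports match to within a pixel. I'll descend and grip.

Emit:
apply_moves:
  commands:
    - [0,0.003,-0.006,0.003,0.003,0.03,0.55]
    - [0,0.003,-0.006,0.003,0.003,0.065,0.55]
    - [0,0.003,-0.006,0.003,0.003,0.09,0.55]
    - [0,0.003,-0.006,0.003,0.003,0.099,0.55]
    - [0,0.003,-0.006,0.003,0.003,0.099,0.55]
    - [0,0.003,-0.006,0.003,0.003,0.099,0.2]
    - [0,0.003,-0.006,0.003,0.003,0.099,0.2]
    - [0,0.003,-0.006,0.003,0.003,0.099,0.2]
  squeeze: 30

```text
time_s: 25.75
tool_pos: [0.5267, 0.3309, 0.0404]
orientation: [-179.6, 30.1, 179.8]
force: [0.2, -10.7, 3.2]
width: 0.0355
gripper_force: 30.0
```

```bash
python3 - <<'E'
from h import *
from bench import bot
s=bot.get_state();R=Rt(s)
a=R.inv().apply(np.array(RB)-s["tool_pos"]);print("axis in tool",a.round(4),s["tool_pos"],s["force"],s["width"],s["gripper_force"])
L=lane(3);d=.0485
rows(s,sl([.50,.12,.16],-5,pitch=5,dep=d),sl([L[0],L[1],.13],TY,dep=d))
E
```

```text
axis in tool [ 0.0004  0.0005 -0.0474] [0.52673142 0.33093594 0.04041411] [  0.19341191 -10.674874     3.16452929] 0.03545292604916327 29.9929279088974
[0.019, 0.438, 0.079, -0.0169, -0.2119, -0.0712] rows 4.5
[0.033, 0.524, 0.146, -0.014, -0.7071, -0.0348] rows 14.2
```

Emit:
apply_moves:
  commands:
    - [0,0,0,0,0,-0.02,0.2]
    - [0,0,0,0,0,-0.06,0.2]
    - [0,0,0,0,0,-0.085,0.2]
    - [0.02,0.44,0.08,-0.017,-0.21,-0.075,0.2]
    - [0.02,0.44,0.08,-0.017,-0.21,-0.075,0.2]
    - [0.02,0.44,0.08,-0.017,-0.21,-0.075,0.2]
    - [0.02,0.44,0.08,-0.017,-0.21,-0.075,0.2]
    - [0.02,0.44,0.08,-0.017,-0.21,-0.075,0.2]
    - [0.033,0.524,0.146,-0.017,-0.5,-0.06,0.2]
    - [0.033,0.524,0.146,-0.017,-0.5,-0.06,0.2]
    - [0.033,0.524,0.146,-0.017,-0.5,-0.06,0.2]
    - [0.033,0.524,0.146,-0.017,-0.5,-0.06,0.2]

```text
time_s: 26.95
tool_pos: [0.5065, -0.0505, 0.1058]
orientation: [179.7, 0.0, 171.3]
force: [1.6, -1.1, -1.6]
width: 0.0351
gripper_force: 30.0
```

Emit:
apply_moves:
  commands:
    - [0,0,0,0,0,0,0.2]
    - [0,0,0,0,0,0,0.2]

```text
time_s: 27.15
tool_pos: [0.5065, -0.0495, 0.1056]
orientation: [179.7, -0.0, 171.2]
force: [-0.0, -0.4, -1.6]
width: 0.035
gripper_force: 30.0
```

```bash
python3 - <<'E'
from h import *
from bench import bot
s=bot.get_state();print(s["tool_pos"],s["orientation"],s["force"],s["width"])
L=lane(3);d=.049
rows(s,sl([L[0],L[1],.12],TY,dep=d),sl([L[0],L[1],.034],TY,dep=d))
E
```

```text
[ 0.50650232 -0.04950663  0.10555396] [ 1.79688213e+02 -1.73104588e-02  1.71167209e+02] [-2.37246749e-04 -4.15880644e-01 -1.56784330e+00] 0.03501513792735993
[0.005, -0.0, 0.0, -0.0599, -0.3211, 0.0328] rows 6.6
[0.005, -0.0, 0.0, -0.06, -0.3216, 0.1188] rows 7.0
```

Emit:
apply_moves:
  commands:
    - [0.005,0,0,-0.06,-0.322,0.03,0.2]
    - [0.005,0,0,-0.06,-0.322,0.03,0.2]
    - [0.005,0,0,-0.06,-0.322,0.03,0.2]
    - [0.005,0,0,-0.06,-0.322,0.03,0.2]
    - [0.005,0,0,-0.06,-0.322,0.03,0.2]
    - [0.005,0,0,-0.06,-0.322,0.03,0.2]
    - [0.005,0,0,-0.06,-0.322,0.03,0.2]
    - [0.005,0,0,-0.06,-0.322,0.03,0.2]
    - [0.005,0,0,-0.06,-0.322,0.03,0.2]
    - [0.005,0,0,-0.06,-0.322,0.03,0.2]

```text
time_s: 28.15
tool_pos: [0.5177, -0.3739, 0.0735]
orientation: [180.0, -0.1, 171.4]
force: [0.7, -0.7, -1.3]
width: 0.0354
gripper_force: 30.0
```

```bash
python3 - <<'E'
from h import *
from bench import bot
s=bot.get_state();print(s["tool_pos"],s["orientation"],s["force"],s["width"])
L=lane(3);d=.049
rows(s,sl([L[0],L[1],.034],TY,dep=d))
E
```

```text
[ 0.51771455 -0.37390755  0.07345392] [ 1.79983365e+02 -9.11448822e-02  1.71415159e+02] [ 0.68893053 -0.66548067 -1.3478733 ] 0.035399552441372106
[0.0, -0.002, 0.005, 0.0008, -0.0022, 0.0885] rows 1.8
```

Emit:
apply_moves:
  commands:
    - [0,0,0.004,0.001,-0.003,0.03,0.2]
    - [0,0,0.004,0.001,-0.003,0.06,0.2]
    - [0,0,0.004,0.001,-0.003,0.078,0.2]
    - [0,0,0.004,0.001,-0.003,0.084,0.2]
    - [0,0,0.004,0.001,-0.003,0.086,0.2]
    - [0,0,0.004,0.001,-0.003,0.0875,0.2]
    - [0,0,0.004,0.001,-0.003,0.0875,0.2]

```text
time_s: 28.85
tool_pos: [0.5164, -0.3792, -0.0133]
orientation: [-179.9, 0.0, 171.1]
force: [0.3, -0.1, -0.3]
width: 0.0348
gripper_force: 30.0
```

Emit:
apply_moves:
  commands:
    - [0,0,0,0,0.0015,0,0.2]
    - [0,0,0,0,0.0015,0.001,0.2]
    - [0,0,0,0,0.0015,0.0015,0.2]
    - [0,0,0,0,0.0015,0.0015,0.2]

```text
time_s: 29.25
tool_pos: [0.5162, -0.3777, -0.0152]
orientation: [-180.0, -0.0, 171.1]
force: [0.8, 1.7, 5.1]
width: 0.0353
gripper_force: 30.0
```

Contact at 5 N. I'll release, rise and move back for a check view.

Emit:
apply_moves:
  commands:
    - [0,0,0,0,0,0,0.52]
    - [0,0,0,0,0,0,0.52]
    - [0,0,0,0,0,0,0.52]
    - [0,0,0,0,0,-0.04,0.52]
    - [0,0,0,0,0,-0.085,0.52]
    - [0,0,0,0,0.03,-0.13,0.52]
    - [0,0,0,0,0.07,-0.16,0.52]
    - [0,0,0,0,0.07,-0.18,0.52]
    - [0,0,0,0,0.07,-0.18,0.52]
    - [0,0,0,0,0.07,-0.18,0.52]

```text
time_s: 30.25
tool_pos: [0.527, -0.3086, 0.164]
orientation: [-179.9, -0.0, 171.1]
force: [-0.7, 0.2, -0.3]
width: 0.0478
gripper_force: 0.0
```

```bash
python3 - <<'E'
from h import *
from bench import bot
W=bot.get_image("wrist");S=bot.get_image("scene");D=bot.get_image("side");W["s"]=bot.get_state();pickle.dump(W,open("Z.pkl","wb"))
Bz=Rn.from_euler("z",TY,degrees=True)
for i in(1,2,3): print(i,[proj(W,np.array(lane(i))+Bz.apply([x,0,.0195])).round(0).tolist() for x in(-.04,.04)])
a=cv2.resize(W["pixels"][80:280,130:400,::-1],(800,593),interpolation=cv2.INTER_CUBIC)
cv2.imwrite("pics/Z.png",a)
print(W["s"]["time_s"])
E
```

```text
1 [[344.0, 135.0], [339.0, 216.0]]
2 [[268.0, 135.0], [268.0, 217.0]]
3 [[191.0, 135.0], [197.0, 217.0]]
30.4
```

View pics/Z.png

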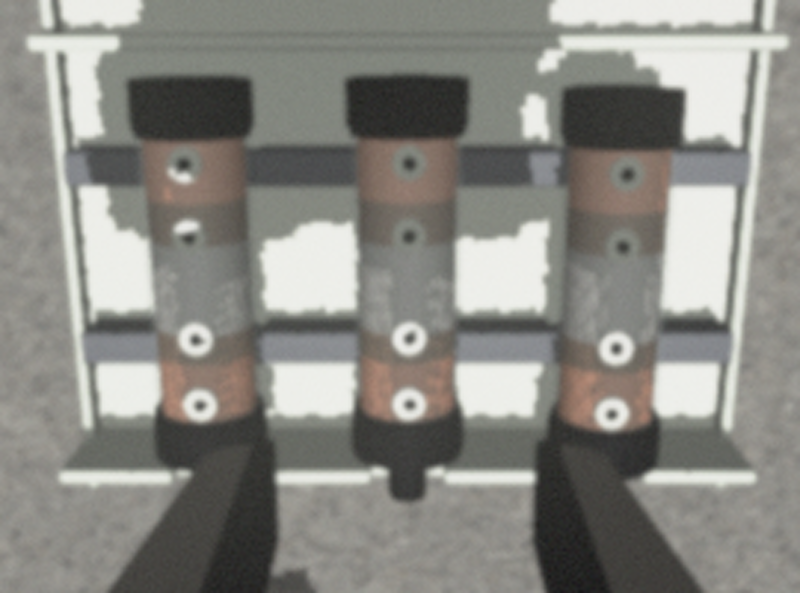

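All three sleeves are seated in their saddles with ports up, at columns 184–200, 409 and 627–612. Their spigots point at the slotted wall. Sleeve_c sits about 3 mm nearer that wall, which is within the limit.

```bash
python3 -c "
from bench import bot
print(bot.finish_job())"
```

```text
the job is handed in; nothing more can be done
None
```

All three sleeves are lying in the tray lanes with spigots at the slotted wall and ports up, let go and clear of the fingers. The job was handed in at about 30 s; `finish_job()` gave no verdict, and I did not take a final look at the glassware and bottle.

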